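# Pack the cucumber under vacuum

### The job

Put the cucumber piece from the chopping board into the clear tub, set the vacuum lid squarely on the tub and press the lid down corner by corner until the seal is fully seated and the lid is flush all round. Only then press the start button on the lid's pump fully down and let it spring back up. Leave the bowl, the spatula and the jar alone.

Things in the scene. Friction and masses are not known exactly. Their poses are not given: they have to be found in the camera images.
- cucumber: Cut piece of cucumber lying on its side, 100 mm long, 46 mm thick (sides slightly flattened, so it does not roll off), 140 g. Starts on the chopping board. Origin at its very centre; its own x axis runs along its length, towards the rounded end (the other end is cut flat).
- board: White chopping board on the bench, 260 x 170 x 15 mm, fixed. Origin at the centre of its underside; x along the 260 mm, z up.
- tub: Open clear plastic tub with white rim, 0.8 kg, loose on the bench. Origin: centre of its underside; x along its long side, z up. Base 180 x 136 mm; walls 4 mm; inner floor at z = 4; inside and mouth 172 x 128; rim flange 204 x 160, top at z = 70. A black seal lies round the rim; at its corners (x = +-92, y = +-70) it first stands 5 mm proud, to z = 75.
- lid: Loose white stiff vacuum lid with pump, 0.37 kg, lying right way up. Origin: centre of its plug's underside; x along its long side, z up. Plug 164 x 120 mm, z 0-12 mm, 4 mm play per side in the tub's mouth; plate 208 x 164, z 12-20; grey pump housing to grip, 90 (x) x 48 (y), z 20-60. Fits either way round, long side on long side; origin 63 mm above the tub's on the raised seal, 58 when flush.
- lid_fl (a point): Point on top of the lid's plate, at its corner x = -91, y = +69, z = 20 mm in the lid's frame, over a corner of the seal: a place to press (thumb rest). Each seal corner gives way at about 9 N, goes down 5 mm, stays down, and stops hard on the rim; press with 12 to 20 N. The stiff lid may rise a few mm at the opposite corner; it lies flat once all four are seated.
- lid_fr (a point): The same at the lid's corner x = -91, y = -69 mm.
- lid_bl (a point): The same at the lid's corner x = +91, y = +69 mm.
- lid_br (a point): The same at the lid's corner x = +91, y = -69 mm.
- start_top (a point): Centre of the top of the pump's start button: round, 28 mm across, in the middle of the pump housing inside a black collar 44 mm across. When up its top is 78 mm above the lid's origin, 6 mm above the collar; fully down it is level with the collar.
- start (a joint): Travel of the start button in m: 0 is up, 0.006 is fully down. A spring brings it back up; it takes 1.5 N to begin and 5 N to hold fully down.
- seal_fl (a joint): How far the seal is pressed down, in m, at the tub's corner x = -92, y = +70 mm (tub's frame): 0 is unseated (5 mm proud), 0.005 fully seated. It stays where it is pushed.
- seal_fr (a joint): The same at the tub's corner x = -92, y = -70 mm.
- seal_bl (a joint): The same at the tub's corner x = +92, y = +70 mm.
- seal_br (a joint): The same at the tub's corner x = +92, y = -70 mm.
- bowl: Bystander: empty steel bowl, 130 mm across, 55 mm high, at the far side of the bench. Origin at the centre of its underside.
- spatula: Bystander: flat wooden spatula, 280 mm long, lying at the far side of the bench. Its x axis runs along it.
- jar: Bystander: small amber glass jar with a steel cap, 60 mm across, 75 mm high, at the far side of the bench. Origin at the centre of its underside.
Not all that is in view belongs to the job. What is shaped like the cucumber but purple is not meant.

How it is judged:
On the way, in this order (a step that is already met when the one before it is completed fails the run):
1. the cucumber lies inside the tub, let go (x of cucumber in the frame of tub between -0.086 and 0.086 m and y of cucumber in the frame of tub between -0.064 and 0.064 m and z of cucumber in the frame of tub between 0 and 0.05 m and contact force between the fingers and cucumber below 0.1 N), for 0.1 s.
2. the lid lies squarely on the tub's seal, its plug in the mouth, let go (x of cucumber in the frame of tub between -0.086 and 0.086 m and y of cucumber in the frame of tub between -0.064 and 0.064 m and z of cucumber in the frame of tub between 0 and 0.05 m and x of lid in the frame of tub between -0.007 and 0.007 m and y of lid in the frame of tub between -0.007 and 0.007 m and z of lid in the frame of tub between 0.054 and 0.0665 m and angle between lid's own z axis and vertical below 0.08 rad and angle between the x axis of lid and the x axis of tub, either way round below 0.12 rad and contact force between the fingers and lid below 0.1 N), for 0.1 s.
3. the seal is seated at all four corners (x of lid in the frame of tub between -0.007 and 0.007 m and y of lid in the frame of tub between -0.007 and 0.007 m and z of lid in the frame of tub between 0.054 and 0.0665 m and angle between lid's own z axis and vertical below 0.08 rad and angle between the x axis of lid and the x axis of tub, either way round below 0.12 rad and value of joint each of seal_fl, seal_fr, seal_bl, seal_br above 0.004 m), for 0.1 s.
4. the start button is pressed fully down (value of joint start above 0.0052 m), for 0.04 s.
5. the start button has come back up (value of joint start below 0.0008 m), for 0.1 s.
At the end, for the whole second after the job is handed in: Cucumber inside the tub; lid on it, plug in the mouth, seal down at least 4 of its 5 mm at all four corners, lid flush (1.5 mm, 0.02 rad); start button pressed after that to within 0.8 mm of its stop and back up; tub flat, all at rest, bystanders within 30 mm of their starts (all of step 3 and x of cucumber in the frame of tub between -0.086 and 0.086 m and y of cucumber in the frame of tub between -0.064 and 0.064 m and z of cucumber in the frame of tub between 0 and 0.05 m and z of lid in the frame of tub below 0.0595 m and angle between lid's own z axis and vertical below 0.02 rad and value of joint start below 0.0008 m and angle between tub's own z axis and vertical below 0.03 rad and linear speed of each of lid, cucumber below 0.02 m/s); the robot touches nothing.
It fails at once if the start button pressed half-way or more before the seal is seated at all four corners (value of joint start above 0.003 m and not (value of joint each of seal_fl, seal_fr, seal_bl, seal_br above 0.004 m)).
It fails at once if the bowl, the spatula or the jar moved more than 30 mm (distance of any of bowl, spatula, jar from where it was at the start of the episode above 0.03 m).
It fails at once if the tub tipped by more than 0.25 rad (angle between tub's own z axis and vertical above 0.25 rad).
It also fails if it takes over 72 s, if anything falls off the work surface, if the arm or the gripper's body presses on something with over 40 N, if the wrist force passes 120 N, or if a joint passes its speed limit or range.

### The arm

A 7-joint arm with a two-finger parallel gripper is mounted at the origin on the work surface. World frame = base frame: x ahead of the robot, y to its left, z up, the work surface at z = 0. Lengths are in m, angles in rad, forces in N, time in s.
With the tool pointing down it reaches from about 0.425 to 0.875 m from the base axis. Payload 8.4 kg.
Tool frame: the origin (TCP) lies midway between the tips of the shut fingers; the grasp point (between the pads) lies 19 mm behind it; z points along the fingers, y is the line along which they close (so a half turn about z gives the same grasp; the last joint's range is limited). The gripper opens to 87 mm and grips with 3 to 60 N. Pads are 19 mm wide; open, the fingers measure 117 mm over their backs; the gripper's body (75 mm by 190 mm) begins 51 mm behind the grasp point.
Start: joints at [-1.388, 0.333, 0.04, 1.465, -0.013, 1.343, -0.059], TCP at [0.181, 0.624, 0.223] pointing down, gripper open.
Joint ranges: [-2.58, 2.58], [-0.38, 2.09], [-1.3, 1.39], [0.25, 2.4], [-1.5, 4.64], [0.08, 2.09], [-2.65, 2.65]. Speed limits (rad/s): [2.22, 2.22, 2.79, 2.79, 3.14, 3.14, 3.14].

### API

Orientations are given as a unit quaternion [x, y, z, w].
In Python, from rig import ctrl, viewer gives the robot as it stands.
- The arm moves only by the shell command python3 -m inch 'ROWS' [FORCE]. ROWS is JSON, a list of rows, each an object with "twist": the turn, a rotation vector about the tool's x, y, z in degrees, a list of three; "xyz": the shift along the tool's x, y, z in m, a list of three; "grip": the gripper's target within -1 to 1 (fully open at 1, half-way at 0, shut at -1). In form: [{"twist": [ax, ay, az], "xyz": [dx, dy, dz], "grip": grip}, ...]. A call has exactly 10 rows; each row is the pose to reach, as a shift and turn from the pose commanded when the call began, along the tool's axes at that moment; what a row does not reach only later rows make up. A row lasts 1/8 s, in which the tool goes at most 62.5 mm and 10.7 degrees, less where a joint would pass 70% of its speed; a pose out of reach is approached as far as the arm can. A call with a gripper value outside its range is refused whole. The fingers move at their own pace and stop on an object; FORCE is the grip in N (left out, the last holds). Time passes only in rows, so rows that repeat a pose let the fingers close, or fill a call up. It gives the time, the measured TCP pose, the force, the opening and the grip force at its end, in the units of the state.
- ctrl.read_state(): the state, without advancing time (a new reading comes with each control period).
- viewer.capture(name): name is "scene" or "side" or "wrist"; returns a dict with "pixels" (420x560x3 uint8, blue, green, red), "z_map" (420x560 float32, m along the optical axis (not along the pixel's ray), 0 where there is no reading), "fx", "fy", "cx", "cy" (pixels), "world_from_camera" (4x4, takes a point from camera to world coordinates); the wrist camera has in their place "tool_from_camera" (4x4, takes a point from camera to tool coordinates, whose origin is the TCP and whose axes are the flange's). Camera axes: x right, y down, z forward; pixel columns grow to the right and rows downward; lengths in m; the calibration is good to about 2 mm. A picture is of the moment at which its call begins: read the wrist's pose just before it.
- ctrl.finish_job(): hands the job in; it is judged then, once.
The state is a dict: "time": time; "joints": joint angles; "dq": joint speeds; "joint_torque": joint torques, N m; "ee_pos": TCP position; "orientation": TCP orientation; "ft_force": force on the tool from outside, world axes, zero at the start; "torque": the same for the moment, N m; "grip_width": finger opening in m; "gripper_force": force on a finger pad.
Only numpy, scipy, OpenCV 4.12 (cv2) and the standard library are available. Lean on these libraries where they do the work, as an engineer would, in place of code of your own. Each camera call takes 0.05 s, during which the arm holds its last target. There are 200 camera calls.

## Working session

There is one attempt and no reset: what is moved stays moved. The work goes in short steps, Python scripts to look and compute and a shell command to move; the robot and the scene stay as the last step left them, time stands still between calls to the robot, and variables do not carry over. Pictures are saved under pics/ and viewed, at most 10 in all, crops included, and the job is handed in when it is done.

```bash
ls; mkdir -p pics; python3 - <<'E'
from rig import ctrl, viewer
import cv2, numpy as np
s=ctrl.read_state(); print({k:np.round(s[k],3) for k in s})
for n in("scene","side"):
    c=viewer.capture(n); np.savez(f"{n}.npz",**c); cv2.imwrite(f"pics/{n}0.png",c["pixels"])
    print(n,c["world_from_camera"].round(3).tolist(),c["fx"])
E
```

```text
pics
{'time': np.float64(0.0), 'joints': array([-1.388,  0.334,  0.04 ,  1.466, -0.013,  1.343, -0.058]), 'dq': array([-0.002,  0.001,  0.002, -0.001, -0.002, -0.001,  0.   ]), 'joint_torque': array([ 0.0000e+00, -6.5637e+01,  1.3360e+00, -4.0378e+01, -6.0000e-02,
        4.5000e-02,  0.0000e+00]), 'ee_pos': array([0.181, 0.624, 0.222]), 'orientation': array([ 0.14 ,  0.99 , -0.001, -0.   ]), 'ft_force': array([-0.677,  0.379, -0.511]), 'torque': array([-0.025,  0.029, -0.012]), 'gripper_force': np.float64(0.0), 'grip_width': np.float64(0.087)}
scene [[-0.143, 0.823, -0.55, 1.163], [0.99, 0.118, -0.08, 0.03], [-0.001, -0.555, -0.832, 1.038], [0.0, 0.0, 0.0, 1.0]] 403.73192161198654
side [[0.996, -0.057, 0.07, 0.424], [-0.09, -0.557, 0.826, -1.082], [-0.008, -0.829, -0.56, 0.792], [0.0, 0.0, 0.0, 1.0]] 477.953628181708
```

View pics/scene0.png

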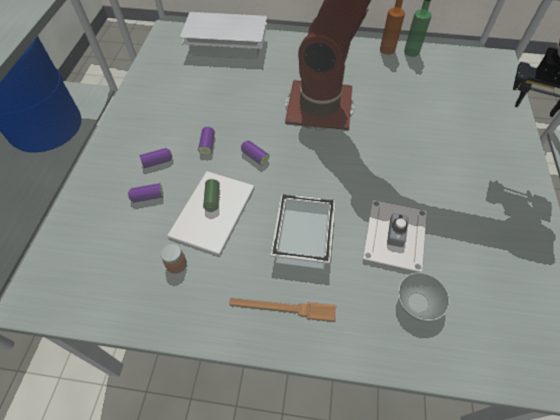

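View pics/side0.png

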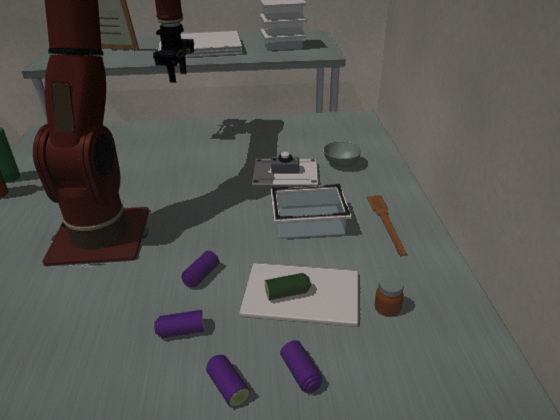

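The scene view shows these candidates. The green piece on the board is at (212,194). The purple lookalikes are at (205,140), (255,152), (156,158) and (145,193), so I choose the green one. The tub is at (304,230) and the lid at (396,235). The bowl (423,298), spatula (285,307) and jar (175,259) are to be left alone.

```bash
cat > h.py <<'E'
import numpy as np, cv2
from scipy.spatial.transform import Rotation as R
def cloud(c,T=None):
    T=c["world_from_camera"] if T is None else T
    z=c["z_map"]; v,u=np.indices(z.shape)
    P=np.stack([(u-c["cx"])/c["fx"]*z,(v-c["cy"])/c["fy"]*z,z],-1)
    W=P@T[:3,:3].T+T[:3,3]; W[z<=0]=np.nan
    return W
def tool_T(s):
    T=np.eye(4); T[:3,:3]=R.from_quat(s["orientation"]).as_matrix(); T[:3,3]=s["ee_pos"]; return T
def rect(P):  # centre, size, angle of long side deg
    (x,y),(w,h),a=cv2.minAreaRect((P[:,:2]*1000).astype(np.float32))
    if w<h: w,h,a=h,w,a+90
    return np.round([x,y,w,h,(a+90)%180-90],1)
E
python3 - <<'E'
from h import *
for n in("scene","side"):
    c=dict(np.load(n+".npz")); W=cloud(c); px=c["pixels"].astype(int); b,g,r=px[...,0],px[...,1],px[...,2]
    x,y,z=W[...,0],W[...,1],W[...,2]
    ok=np.isfinite(z)&(x>0.3)&(x<1)&(abs(y)<.5)
    print(n,"bench z",np.round(np.nanmedian(z[ok]),4))
    m=ok&(g>r+12)&(g>b+12)&(z>0.015); 
    k,l,st,ce=cv2.connectedComponentsWithStats(m.astype(np.uint8))
    for i in range(1,k):
        if st[i,4]>60: P=W[l==i]; print(" green",st[i],rect(P),"z",np.percentile(P[:,2],[5,50,98]).round(4))
    for nm,lo,hi in(("z10-24",.010,.026),("z60-85",.06,.085),("z26-85",.026,.085)):
        m=(ok&(z>lo)&(z<hi)).astype(np.uint8)
        k,l,st,ce=cv2.connectedComponentsWithStats(m)
        for i in range(1,k):
            if st[i,4]>80: P=W[l==i]; print(" ",nm,"px",ce[i].round(),st[i,4],rect(P),"z",np.median(P[:,2]).round(4))
c=dict(np.load("scene.npz"))["pixels"]
cv2.imwrite("pics/crop1.png",cv2.resize(c[110:290,120:450],None,fx=2.4,fy=2.4,interpolation=cv2.INTER_CUBIC))
E
```

```text
scene bench z -0.0012
 green [204 179  14  26 301] [ 489.7 -285.4   92.8   37.7   11. ] z [0.0499 0.0565 0.0622]
  z10-24 px [211. 214.] 3342 [ 522.5 -277.4  261.3  171.1  -12.3] z 0.0134
  z10-24 px [395. 237.] 2943 [532.4 273.  210.7 164.7  -6.3] z 0.0186
  z10-24 px [306. 210.] 126 [488.8   6.9 127.    5.6  89.6] z 0.0175
  z10-24 px [300. 262.] 128 [665.5   7.1 134.7   4.2 -89.7] z 0.0177
  z10-24 px [423. 297.] 562 [728.2 333.  104.6 101.   79.9] z 0.0176
  z60-85 px [304. 229.] 1297 [5.766e+02 6.400e+00 2.059e+02 1.601e+02 1.000e-01] z 0.069
  z60-85 px [400. 224.] 207 [525.9 270.5  60.7  42.4  12.6] z 0.0716
  z60-85 px [171. 253.] 315 [ 711.4 -337.2   51.5   51.1  -28.7] z 0.0731
  z26-85 px [163. 154.] 159 [ 346.7 -479.    55.5   40.5   -1.6] z 0.0375
  z26-85 px [259. 155.] 126 [ 314.2 -174.    62.9   28.    89.8] z 0.0377
  z26-85 px [211. 194.] 471 [ 490.8 -285.1  102.    45.8    9.5] z 0.0536
  z26-85 px [151. 190.] 244 [ 494.2 -475.2   59.5   40.7  -70.6] z 0.0396
  z26-85 px [304. 227.] 1728 [5.766e+02 6.400e+00 2.059e+02 1.601e+02 1.000e-01] z 0.0678
  z26-85 px [398.
[... 952 characters left out ...]
 z 0.0613
  z60-85 px [391. 286.] 438 [ 710.  -340.3   54.4   51.2   59.5] z 0.0749
  z26-85 px [342. 152.] 577 [728.4 330.8 133.7 127.1 -68.5] z 0.0428
  z26-85 px [285. 163.] 483 [530.5 266.8  87.5  51.8  -5. ] z 0.0567
  z26-85 px [310. 207.] 2382 [5.754e+02 4.300e+00 2.041e+02 1.674e+02 1.000e-01] z 0.0601
  z26-85 px [210. 260.] 180 [ 314.8 -179.3   59.    28.9   89.8] z 0.0391
  z26-85 px [287. 286.] 877 [ 490.4 -291.7   99.6   42.    11. ] z 0.0536
  z26-85 px [390. 292.] 792 [ 710.4 -343.1   58.3   57.1   26.1] z 0.0658
  z26-85 px [294. 353.] 501 [ 489.4 -477.9   58.2   45.6  -69.1] z 0.0433
  z26-85 px [218. 363.] 296 [ 3.426e+02 -4.828e+02  5.370e+01  3.430e+01  2.000e-01] z 0.043
```

View pics/crop1.png

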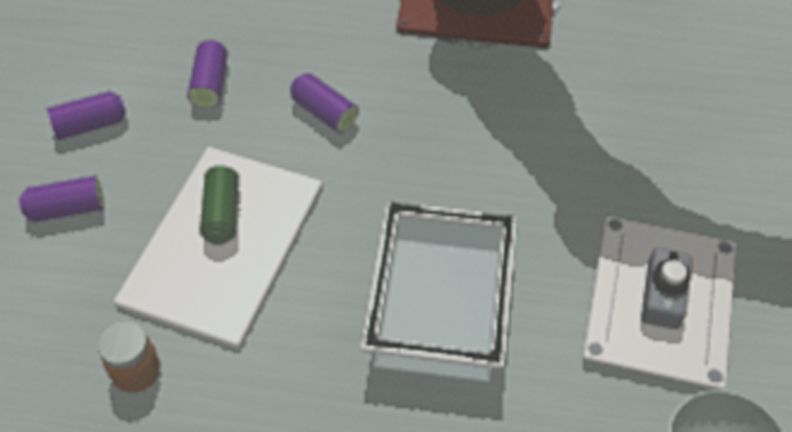

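The crop confirms one green cucumber on the board, at about (220,205) in the crop. The tub is open with its black seal, and the lid lies right way up with its pump.

The measurements match the given sizes:

| Object | x, y (m) | Axis angle |
|---|---|---|
| Cucumber | 0.490, -0.289 | 10.5° |
| Tub | 0.576, 0.005 | 0° |
| Lid | 0.532, 0.270 | -6.4° |

I'll set out, going round the base.

```bash
cat >> h.py <<'E'
def go(xyz,yaxis,s=None):
    """shift in tool axes and turn about tool z needed for TCP at xyz, tool y at yaxis deg, vertical"""
    from rig import ctrl
    s=s or ctrl.read_state(); M=R.from_quat(s["orientation"]).as_matrix()
    d=M.T@(np.array(xyz)-s["ee_pos"]); 
    t=np.radians(yaxis); z=[0,0,-1]; y=[np.cos(t),np.sin(t),0]; G=np.stack([np.cross(y,z),y,z],1)
    rv=R.from_matrix(M.T@G).as_rotvec(degrees=True)
    print("t",round(float(s["time"]),2),"at",np.round(s["ee_pos"],4),"F",np.round(s["ft_force"],1),"w",round(float(s["grip_width"]),4),"gf",round(float(s["gripper_force"]),1),"->shift",d.round(4),"turn",rv.round(2))
E
python3 -m inch '[{"twist":[0,0,-10],"xyz":[-0.297,-0.168,0],"grip":1},{"twist":[0,0,-20],"xyz":[-0.297,-0.168,0],"grip":1},{"twist":[0,0,-26.6],"xyz":[-0.297,-0.168,0],"grip":1},{"twist":[0,0,-26.6],"xyz":[-0.297,-0.168,0],"grip":1},{"twist":[0,0,-26.6],"xyz":[-0.297,-0.168,0],"grip":1},{"twist":[0,0,-26.6],"xyz":[-0.501,-0.443,0],"grip":1},{"twist":[0,0,-26.6],"xyz":[-0.501,-0.443,0],"grip":1},{"twist":[0,0,-26.6],"xyz":[-0.501,-0.443,0],"grip":1},{"twist":[0,0,-26.6],"xyz":[-0.501,-0.443,0],"grip":1},{"twist":[0,0,-26.6],"xyz":[-0.501,-0.443,0],"grip":1}]' 15
python3 -c "
from h import *
go([.490,-.289,.14],100.5)"
```

```text
time: 1.35
ee_pos: [0.5178, 0.1097, 0.2225]
orientation: [-0.091, 0.996, 0.0, 0.0]
ft_force: [1.1, 0.7, 0.7]
grip_width: 0.0866
gripper_force: 0.0
t 1.35 at [0.5178 0.1097 0.2225] F [1.1 0.7 0.7] w 0.0866 gf 0.0 ->shift [ 0.0997 -0.387   0.0824] turn [ 0.01  0.   -0.03]
```

```bash
python3 -m inch '[{"twist":[0,0,0],"xyz":[0.05,-0.387,0],"grip":1},{"twist":[0,0,0],"xyz":[0.05,-0.387,0],"grip":1},{"twist":[0,0,0],"xyz":[0.05,-0.387,0],"grip":1},{"twist":[0,0,0],"xyz":[0.1,-0.387,0.05],"grip":1},{"twist":[0,0,0],"xyz":[0.1,-0.387,0.08],"grip":1},{"twist":[0,0,0],"xyz":[0.1,-0.387,0.08],"grip":1},{"twist":[0,0,0],"xyz":[0.1,-0.387,0.08],"grip":1},{"twist":[0,0,0],"xyz":[0.1,-0.387,0.08],"grip":1},{"twist":[0,0,0],"xyz":[0.1,-0.387,0.08],"grip":1},{"twist":[0,0,0],"xyz":[0.1,-0.387,0.08],"grip":1}]'
python3 - <<'E'
from h import *
from rig import ctrl,viewer
s=ctrl.read_state(); c=viewer.capture("wrist"); W=cloud(c,tool_T(s)@c["tool_from_camera"])
p=c["pixels"].astype(int); m=(p[...,1]>p[...,2]+12)&(p[...,1]>p[...,0]+12)&(W[...,2]>.02)&(W[...,2]<.075)
k,l,st,ce=cv2.connectedComponentsWithStats(m.astype(np.uint8)); i=1+st[1:,4].argmax(); P=W[l==i]
print(st[i],rect(P),"top",np.percentile(P[:,2],95)); go([.490,-.289,.024],100.5,s)
cv2.imwrite("pics/w1.png",c["pixels"])
E
```

```text
time: 2.6
ee_pos: [0.4902, -0.2857, 0.1429]
orientation: [-0.092, 0.996, 0.0, 0.0]
ft_force: [-0.0, 0.4, -0.1]
grip_width: 0.087
gripper_force: 0.0
[ 247  146   60  127 6935] [ 489.4 -286.3   98.7   44.1   10.2] top 0.06164349574235544
t 2.6 at [ 0.4902 -0.2857  0.1429] F [-0.   0.4 -0.1] w 0.087 gf 0.0 ->shift [ 0.0009 -0.0033  0.1189] turn [0.02 0.04 0.08]
```

View pics/w1.png

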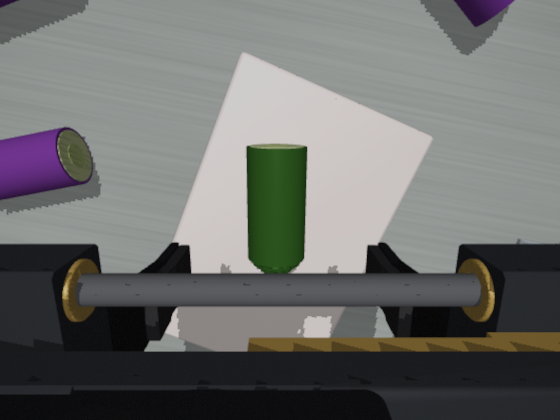

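The wrist view shows the green cucumber at (277,205), aligned with and centred between the fingers (187 and 370). I'll descend and grip.

```bash
python3 -m inch '[{"twist":[0,0,0],"xyz":[0.001,-0.001,0.05],"grip":1},{"twist":[0,0,0],"xyz":[0.001,-0.001,0.085],"grip":1},{"twist":[0,0,0],"xyz":[0.001,-0.001,0.119],"grip":1},{"twist":[0,0,0],"xyz":[0.001,-0.001,0.119],"grip":1},{"twist":[0,0,0],"xyz":[0.001,-0.001,0.119],"grip":-0.5},{"twist":[0,0,0],"xyz":[0.001,-0.001,0.119],"grip":-0.5},{"twist":[0,0,0],"xyz":[0.001,-0.001,0.119],"grip":-0.5},{"twist":[0,0,0],"xyz":[0.001,-0.001,0.119],"grip":-0.5},{"twist":[0,0,0],"xyz":[0.001,-0.001,0.119],"grip":-0.5},{"twist":[0,0,0],"xyz":[0.001,-0.001,0.119],"grip":-0.5}]' 15
```

```text
time: 3.9
ee_pos: [0.4886, -0.2882, 0.0238]
orientation: [-0.091, 0.996, 0.0, 0.0]
ft_force: [-0.1, 0.1, 3.8]
grip_width: 0.0464
gripper_force: 15.0
```

```bash
python3 -m inch '[{"twist":[0,0,0],"xyz":[0,0,-0.06],"grip":-0.5},{"twist":[0,0,0],"xyz":[0,0,-0.12],"grip":-0.5},{"twist":[0,0,0],"xyz":[0,0,-0.15],"grip":-0.5},{"twist":[0,0,5],"xyz":[-0.139,0.272,-0.15],"grip":-0.5},{"twist":[0,0,10.5],"xyz":[-0.139,0.272,-0.15],"grip":-0.5},{"twist":[0,0,10.5],"xyz":[-0.139,0.272,-0.15],"grip":-0.5},{"twist":[0,0,10.5],"xyz":[-0.139,0.272,-0.15],"grip":-0.5},{"twist":[0,0,10.5],"xyz":[-0.139,0.272,-0.15],"grip":-0.5},{"twist":[0,0,10.5],"xyz":[-0.139,0.272,-0.15],"grip":-0.5},{"twist":[0,0,10.5],"xyz":[-0.139,0.272,-0.15],"grip":-0.5}]'
python3 -c "
from h import *
go([.576,.005,.016],90)"
```

```text
time: 5.15
ee_pos: [0.5755, 0.0038, 0.1732]
orientation: [0.0, 1.0, -0.0, -0.0]
ft_force: [0.3, -0.1, -0.5]
grip_width: 0.0456
gripper_force: 15.0
t 5.15 at [0.5755 0.0038 0.1732] F [ 0.3 -0.1 -0.5] w 0.0456 gf 15.0 ->shift [-0.0006  0.0013  0.1572] turn [-0.05 -0.05 -0.05]
```

```bash
python3 -m inch '[{"twist":[0,0,0],"xyz":[0,0.001,0.06],"grip":-0.5},{"twist":[0,0,0],"xyz":[0,0.001,0.11],"grip":-0.5},{"twist":[0,0,0],"xyz":[0,0.001,0.14],"grip":-0.5},{"twist":[0,0,0],"xyz":[0,0.001,0.156],"grip":-0.5},{"twist":[0,0,0],"xyz":[0,0.001,0.156],"grip":-0.5},{"twist":[0,0,0],"xyz":[0,0.001,0.156],"grip":0.35},{"twist":[0,0,0],"xyz":[0,0.001,0.156],"grip":0.35},{"twist":[0,0,0],"xyz":[0,0.001,0.156],"grip":0.35},{"twist":[0,0,0],"xyz":[0,0.001,0.13],"grip":0.35},{"twist":[0,0,0],"xyz":[0,0.001,0.08],"grip":0.35}]'
python3 -m inch '[{"twist":[0,0,0],"xyz":[0,0,-0.06],"grip":1},{"twist":[0,0,0],"xyz":[0,0,-0.12],"grip":1},{"twist":[0,0,0],"xyz":[0.03,0.06,-0.12],"grip":1},{"twist":[0,0,3],"xyz":[0.04,0.26,-0.12],"grip":1},{"twist":[0,0,6.4],"xyz":[0.04,0.26,-0.12],"grip":1},{"twist":[0,0,6.4],"xyz":[0.04,0.26,-0.12],"grip":1},{"twist":[0,0,6.4],"xyz":[0.04,0.26,-0.12],"grip":1},{"twist":[0,0,6.4],"xyz":[0.04,0.26,-0.12],"grip":1},{"twist":[0,0,6.4],"xyz":[0.04,0.26,-0.12],"grip":1},{"twist":[0,0,6.4],"xyz":[0.04,0.26,-0.12],"grip":1}]'
python3 - <<'E'
from h import *
from rig import ctrl,viewer
s=ctrl.read_state(); c=viewer.capture("wrist"); W=cloud(c,tool_T(s)@c["tool_from_camera"])
go([.532,.270,.03],83.6,s)
z=W[...,2]
for lo,hi in((.012,.03),(.045,.09)):
    m=((z>lo)&(z<hi)&(np.hypot(W[...,0]-.53,W[...,1]-.27)<.17)).astype(np.uint8)
    k,l,st,ce=cv2.connectedComponentsWithStats(m); i=1+st[1:,4].argmax(); P=W[l==i]; print(lo,st[i],rect(P),np.median(P[:,2]).round(4))
cv2.imwrite("pics/w2.png",c["pixels"])
c=viewer.capture("scene"); W=cloud(c); p=c["pixels"].astype(int); z=W[...,2]
m=(p[...,1]>p[...,2]+12)&(p[...,1]>p[...,0]+12)&(z>0.015)&(z<.1)&(abs(W[...,1])<.2); print("green in tub",m.sum(),rect(W[m]),z[m].max())
m=(z>.06)&(z<.085)&(abs(W[...,1])<.14)&(W[...,0]>.42); print("tub",rect(W[m]))
E
```

```text
time: 6.4
ee_pos: [0.5746, 0.0055, 0.0932]
orientation: [0.0, 1.0, -0.0, -0.002]
ft_force: [0.1, 0.9, 0.5]
grip_width: 0.0591
gripper_force: 0.0
time: 7.65
ee_pos: [0.5367, 0.2634, 0.2139]
orientation: [0.058, 0.998, -0.0, 0.0]
ft_force: [0.1, 0.3, -0.8]
grip_width: 0.087
gripper_force: 0.0
t 7.65 at [0.5367 0.2634 0.2139] F [ 0.1  0.3 -0.8] w 0.087 gf 0.0 ->shift [0.0055 0.006  0.1839] turn [ 0.    0.02 -0.21]
0.012 [  200    75   170   198 26534] [529.5 271.8 204.8 164.4  -6.4] 0.0203
0.045 [ 259  139   53   96 4829] [530.3 271.8  88.3  48.   -6.3] 0.0609
green in tub 477 [ 5.793e+02  4.900e+00  9.870e+01  4.250e+01 -2.000e-01] 0.053218143539301654
tub [5.758e+02 6.600e+00 2.076e+02 1.599e+02 1.000e-01]
```

View pics/w2.png

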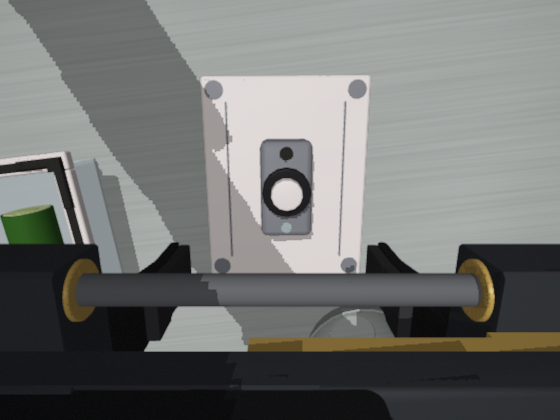

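The cucumber lies in the tub at (30,230). The lid and housing are clear at (286,187), with the tool aligned. I'll grip the housing.

```bash
python3 -m inch '[{"twist":[0,0,0],"xyz":[0.007,0.007,0.05],"grip":1},{"twist":[0,0,0],"xyz":[0.007,0.007,0.1],"grip":1},{"twist":[0,0,0],"xyz":[0.007,0.007,0.15],"grip":1},{"twist":[0,0,0],"xyz":[0.007,0.007,0.187],"grip":1},{"twist":[0,0,0],"xyz":[0.007,0.007,0.187],"grip":1},{"twist":[0,0,0],"xyz":[0.007,0.007,0.187],"grip":-0.5},{"twist":[0,0,0],"xyz":[0.007,0.007,0.187],"grip":-0.5},{"twist":[0,0,0],"xyz":[0.007,0.007,0.187],"grip":-0.5},{"twist":[0,0,0],"xyz":[0.007,0.007,0.187],"grip":-0.5},{"twist":[0,0,0],"xyz":[0.007,0.007,0.187],"grip":-0.5}]' 30
python3 -c "
from h import *
go([.576,.0055,.2],90)"
```

```text
time: 9.0
ee_pos: [0.53, 0.2728, 0.0268]
orientation: [0.056, 0.998, -0.0, 0.0]
ft_force: [-1.9, -1.7, 3.9]
grip_width: 0.0479
gripper_force: 30.0
t 9.0 at [0.53   0.2728 0.0268] F [-1.9 -1.7  3.9] w 0.0479 gf 30.0 ->shift [-0.0758 -0.2605 -0.1731] turn [-0.02  0.   -6.46]
```

```bash
python3 -m inch '[{"twist":[0,0,0],"xyz":[0,0,-0.05],"grip":-0.5},{"twist":[0,0,0],"xyz":[0,0,-0.1],"grip":-0.5},{"twist":[0,0,0],"xyz":[0,0,-0.15],"grip":-0.5},{"twist":[0,0,-2],"xyz":[-0.026,-0.09,-0.15],"grip":-0.5},{"twist":[0,0,-4],"xyz":[-0.04,-0.14,-0.15],"grip":-0.5},{"twist":[0,0,-6.4],"xyz":[-0.055,-0.19,-0.15],"grip":-0.5},{"twist":[0,0,-6.4],"xyz":[-0.07,-0.24,-0.15],"grip":-0.5},{"twist":[0,0,-6.4],"xyz":[-0.076,-0.260,-0.13],"grip":-0.5},{"twist":[0,0,-6.4],"xyz":[-0.076,-0.260,-0.11],"grip":-0.5},{"twist":[0,0,-6.4],"xyz":[-0.076,-0.260,-0.11],"grip":-0.5}]'
cat > look.py <<'E'
from h import *
from rig import ctrl,viewer
import sys
s=ctrl.read_state(); go([.576,.0055,.09],90,s)
h=s["ee_pos"][2]-.0268+.020
for n in("scene","side"):
    c=viewer.capture(n); W=cloud(c); z=W[...,2]; near=(abs(W[...,1])<.14)&(W[...,0]>.42)&(W[...,0]<.75)
    for nm,a,b in(("plate",h-.012,h+.008),("rim",.06,.082)):
        m=(near&(z>a)&(z<b)).astype(np.uint8)
        k,l,st,ce=cv2.connectedComponentsWithStats(m)
        if k<2: continue
        i=1+st[1:,4].argmax(); P=W[l==i]; print(n,nm,st[i,4],rect(P),np.median(P[:,2]).round(4))
    cv2.imwrite(f"pics/{n}_{sys.argv[1]}.png",c["pixels"])
E
python3 look.py 3
```

```text
time: 10.25
ee_pos: [0.5747, 0.0062, 0.1347]
orientation: [0.001, 1.0, -0.0, -0.002]
ft_force: [0.3, -0.3, -4.2]
grip_width: 0.0481
gripper_force: 30.0
t 10.25 at [0.5747 0.0062 0.1347] F [ 0.3 -0.3 -4.2] w 0.0481 gf 30.0 ->shift [-0.0015 -0.0007  0.0447] turn [-0.04 -0.23 -0.07]
scene plate 2234 [615.1   7.3 164.1 135.2  89.7] 0.1261
scene rim 416 [667.1   6.8 159.5  25.3  89. ] 0.0691
side plate 1968 [5.774e+02 4.800e+00 2.079e+02 1.688e+02 3.000e-01] 0.1293
side rim 670 [ 5.751e+02  3.000e+00  2.041e+02  1.645e+02 -2.000e-01] 0.0701
```

```bash
python3 -m inch '[{"twist":[0,0,0],"xyz":[0.0015,-0.0005,0],"grip":-0.5},{"twist":[0,0,0],"xyz":[0.0015,-0.0005,0.015],"grip":-0.5},{"twist":[0,0,0],"xyz":[0.0015,-0.0005,0.025],"grip":-0.5},{"twist":[0,0,0],"xyz":[0.0015,-0.0005,0.032],"grip":-0.5},{"twist":[0,0,0],"xyz":[0.0015,-0.0005,0.038],"grip":-0.5},{"twist":[0,0,0],"xyz":[0.0015,-0.0005,0.042],"grip":-0.5},{"twist":[0,0,0],"xyz":[0.0015,-0.0005,0.044],"grip":-0.5},{"twist":[0,0,0],"xyz":[0.0015,-0.0005,0.045],"grip":-0.5},{"twist":[0,0,0],"xyz":[0.0015,-0.0005,0.045],"grip":-0.5},{"twist":[0,0,0],"xyz":[0.0015,-0.0005,0.045],"grip":-0.5}]'
python3 look.py 4
```

```text
time: 11.6
ee_pos: [0.5749, 0.0059, 0.0918]
orientation: [0.0, 1.0, 0.0, 0.0]
ft_force: [0.7, 0.2, -3.6]
grip_width: 0.0477
gripper_force: 30.0
t 11.6 at [0.5749 0.0059 0.0918] F [ 0.7  0.2 -3.6] w 0.0477 gf 30.0 ->shift [-0.0011 -0.0004  0.0018] turn [ 0.    0.02 -0.05]
scene plate 2092 [616.    7.1 164.2 132.7  89.9] 0.0834
scene rim 173 [673.5   6.3 159.4  17.1 -90. ] 0.0689
side plate 1993 [ 5.766e+02  4.200e+00  2.080e+02  1.689e+02 -3.000e-01] 0.0851
side rim 481 [574.6 -71.4 207.3  33.5  -6.8] 0.0696
```

```bash
python3 -m inch '[{"twist":[0,0,0],"xyz":[0.001,-0.0005,0.001],"grip":-0.5},{"twist":[0,0,0],"xyz":[0.001,-0.0005,0.002],"grip":-0.5},{"twist":[0,0,0],"xyz":[0.001,-0.0005,0.002],"grip":-0.5},{"twist":[0,0,0],"xyz":[0.001,-0.0005,0.002],"grip":-0.1},{"twist":[0,0,0],"xyz":[0.001,-0.0005,0.002],"grip":0.3},{"twist":[0,0,0],"xyz":[0.001,-0.0005,0.002],"grip":1},{"twist":[0,0,0],"xyz":[0.001,-0.0005,0.002],"grip":1},{"twist":[0,0,0],"xyz":[0.001,-0.0005,-0.03],"grip":1},{"twist":[0,0,0],"xyz":[0.001,-0.0005,-0.09],"grip":1},{"twist":[0,0,0],"xyz":[0.06,-0.0005,-0.13],"grip":1}]'
python3 look.py 5
```

```text
time: 12.95
ee_pos: [0.5243, 0.0054, 0.2192]
orientation: [0.001, 1.0, -0.001, 0.002]
ft_force: [-0.9, 1.1, 0.7]
grip_width: 0.0865
gripper_force: 0.0
t 12.95 at [0.5243 0.0054 0.2192] F [-0.9  1.1  0.7] w 0.0865 gf 0.0 ->shift [-0.0513  0.0003  0.1294] turn [-0.09  0.21 -0.07]
scene plate 3 [533.9  54.9   3.2   0.7 -65.2] 0.2203
scene rim 2074 [ 5.754e+02  6.400e+00  2.122e+02  1.641e+02 -2.000e-01] 0.0804
side rim 501 [576.4 -61.5 208.2  38.3  -1.1] 0.0701
```

View pics/scene_5.png

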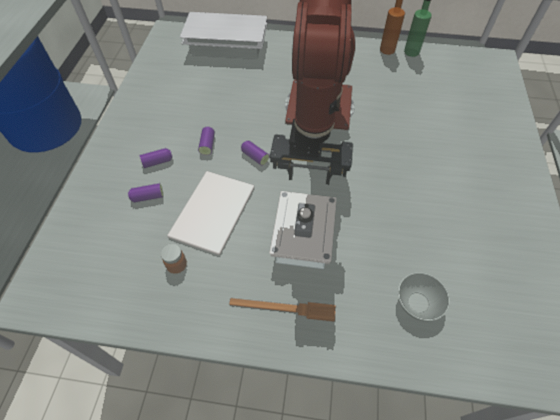

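The lid sits squarely on the tub at (304,228), and the bystanders are untouched. I'll shut the fingers and go to the first corner.

```bash
cat > plate.py <<'E'
from h import *
from rig import ctrl,viewer
s=ctrl.read_state(); go([.574,.006,.12],90,s)
for n in("scene","side"):
    c=viewer.capture(n); W=cloud(c); p=c["pixels"].astype(int); z=W[...,2]
    m=(abs(W[...,1]-.006)<.078)&(abs(W[...,0]-.574)<.1)&(z>.074)&(z<.092)&(p.min(-1)>90)
    m=cv2.erode(m.astype(np.uint8),np.ones((3,3)))>0
    P=W[m]
    for _ in range(4):
        A=np.c_[P[:,:2]-[.574,.006],np.ones(len(P))]; q=np.linalg.lstsq(A,P[:,2],rcond=None)[0]; r=abs(A@q-P[:,2]); P=P[r<max(.002,2*r.std())]
    print(n,len(P),"corner heights mm",{k:round(1000*float(q@[x,y,1]),1) for k,x,y in(("-x+y",-.091,.069),("-x-y",-.091,-.069),("+x+y",.091,.069),("+x-y",.091,-.069))})
E
python3 -m inch '[{"twist":[0,0,0],"xyz":[0.04,0.03,0],"grip":-1},{"twist":[0,0,0],"xyz":[0.04,0.07,0],"grip":-1},{"twist":[0,0,0],"xyz":[0.04,0.07,0.03],"grip":-1},{"twist":[0,0,0],"xyz":[0.04,0.07,0.06],"grip":-1},{"twist":[0,0,0],"xyz":[0.04,0.07,0.09],"grip":-1},{"twist":[0,0,0],"xyz":[0.04,0.07,0.11],"grip":-1},{"twist":[0,0,0],"xyz":[0.04,0.07,0.12],"grip":-1},{"twist":[0,0,0],"xyz":[0.04,0.07,0.12],"grip":-1},{"twist":[0,0,0],"xyz":[0.04,0.07,0.12],"grip":-1},{"twist":[0,0,0],"xyz":[0.04,0.07,0.12],"grip":-1}]' 10
python3 plate.py
python3 - <<'E'
from h import *
go([.483,.075,.083],90)
E
```

```text
time: 14.3
ee_pos: [0.4826, 0.0756, 0.0974]
orientation: [0.0, 1.0, 0.0, 0.001]
ft_force: [-0.4, 0.6, -0.2]
grip_width: 0.0017
gripper_force: 0.0
t 14.3 at [0.4826 0.0756 0.0974] F [-0.4  0.6 -0.2] w 0.0017 gf 0.0 ->shift [-0.0914 -0.0695 -0.0225] turn [ 0.03  0.07 -0.05]
scene 1704 corner heights mm {'-x+y': 81.6, '-x-y': 81.4, '+x+y': 81.7, '+x-y': 81.5}
side 748 corner heights mm {'-x+y': 83.2, '-x-y': 83.6, '+x+y': 83.1, '+x-y': 83.5}
t 14.4 at [0.4824 0.0756 0.0972] F [1.5 0.1 0.4] w 0.0005 gf 0.0 ->shift [-0.0005 -0.0006  0.0142] turn [ 0.03  0.05 -0.04]
```

```bash
python3 -m inch '[{"twist":[0,0,0],"xyz":[0,0,0.01],"grip":-1},{"twist":[0,0,0],"xyz":[0,0,0.013],"grip":-1},{"twist":[0,0,0],"xyz":[0,0,0.014],"grip":-1},{"twist":[0,0,0],"xyz":[0,0,0.015],"grip":-1},{"twist":[0,0,0],"xyz":[0,0,0.016],"grip":-1},{"twist":[0,0,0],"xyz":[0,0,0.017],"grip":-1},{"twist":[0,0,0],"xyz":[0,0,0.017],"grip":-1},{"twist":[0,0,0],"xyz":[0,0,0.017],"grip":-1},{"twist":[0,0,0],"xyz":[0,0,0.017],"grip":-1},{"twist":[0,0,0],"xyz":[0,0,0.017],"grip":-1}]'
```

```text
time: 15.65
ee_pos: [0.4816, 0.0756, 0.0797]
orientation: [0.0, 1.0, 0.0, -0.001]
ft_force: [-5.6, 1.0, 7.7]
grip_width: 0.0009
gripper_force: 4.0
```

```bash
python3 -m inch '[{"twist":[0,0,0],"xyz":[0,0,0.0005],"grip":-1},{"twist":[0,0,0],"xyz":[0,0,0.001],"grip":-1},{"twist":[0,0,0],"xyz":[0,0,0.0015],"grip":-1},{"twist":[0,0,0],"xyz":[0,0,0.002],"grip":-1},{"twist":[0,0,0],"xyz":[0,0,0.002],"grip":-1},{"twist":[0,0,0],"xyz":[0,0,0.002],"grip":-1},{"twist":[0,0,0],"xyz":[0,0,0.002],"grip":-1},{"twist":[0,0,0],"xyz":[0,0,0.002],"grip":-1},{"twist":[0,0,0],"xyz":[0,0,0.002],"grip":-1},{"twist":[0,0,0],"xyz":[0,0,0.002],"grip":-1}]'
```

```text
time: 16.9
ee_pos: [0.4816, 0.0757, 0.0787]
orientation: [0.0, 1.0, 0.0, -0.001]
ft_force: [-9.6, -1.3, 21.4]
grip_width: 0.0001
gripper_force: 10.9
```

```bash
python3 -m inch '[{"twist":[0,0,0],"xyz":[0,0,-0.02],"grip":-1},{"twist":[0,0,0],"xyz":[0,-0.06,-0.025],"grip":-1},{"twist":[0,0,0],"xyz":[0,-0.12,-0.025],"grip":-1},{"twist":[0,0,0],"xyz":[0,-0.138,-0.025],"grip":-1},{"twist":[0,0,0],"xyz":[0,-0.138,-0.018],"grip":-1},{"twist":[0,0,0],"xyz":[0,-0.138,-0.01],"grip":-1},{"twist":[0,0,0],"xyz":[0,-0.138,-0.007],"grip":-1},{"twist":[0,0,0],"xyz":[0,-0.138,-0.005],"grip":-1},{"twist":[0,0,0],"xyz":[0,-0.138,-0.0035],"grip":-1},{"twist":[0,0,0],"xyz":[0,-0.138,-0.002],"grip":-1}]'
python3 -m inch '[{"twist":[0,0,0],"xyz":[0,0,0.0005],"grip":-1},{"twist":[0,0,0],"xyz":[0,0,0.001],"grip":-1},{"twist":[0,0,0],"xyz":[0,0,0.0015],"grip":-1},{"twist":[0,0,0],"xyz":[0,0,0.0015],"grip":-1},{"twist":[0,0,0],"xyz":[0,0,0.0015],"grip":-1},{"twist":[0,0,0],"xyz":[0,0,0.0015],"grip":-1},{"twist":[0,0,0],"xyz":[0,0,0.0015],"grip":-1},{"twist":[0,0,0],"xyz":[0,0,0.0015],"grip":-1},{"twist":[0,0,0],"xyz":[0,0,0.0015],"grip":-1},{"twist":[0,0,0],"xyz":[0,0,0.0015],"grip":-1}]'
```

```text
time: 18.15
ee_pos: [0.4815, -0.0613, 0.0797]
orientation: [-0.0, 1.0, 0.0, -0.001]
ft_force: [-5.2, 3.0, 8.2]
grip_width: 0.0004
gripper_force: 3.8
time: 19.4
ee_pos: [0.4815, -0.0613, 0.0786]
orientation: [-0.0, 1.0, 0.001, -0.001]
ft_force: [-7.7, 1.2, 13.9]
grip_width: 0.0003
gripper_force: 6.9
```

```bash
python3 -m inch '[{"twist":[0,0,0],"xyz":[0,0,-0.045],"grip":-1},{"twist":[0,0,0],"xyz":[-0.06,0,-0.045],"grip":-1},{"twist":[0,0,0],"xyz":[-0.12,0,-0.045],"grip":-1},{"twist":[0,0,0],"xyz":[-0.18,0,-0.045],"grip":-1},{"twist":[0,0,0],"xyz":[-0.182,0,-0.03],"grip":-1},{"twist":[0,0,0],"xyz":[-0.182,0,-0.016],"grip":-1},{"twist":[0,0,0],"xyz":[-0.182,0,-0.009],"grip":-1},{"twist":[0,0,0],"xyz":[-0.182,0,-0.006],"grip":-1},{"twist":[0,0,0],"xyz":[-0.182,0,-0.004],"grip":-1},{"twist":[0,0,0],"xyz":[-0.182,0,-0.002],"grip":-1}]'
python3 -m inch '[{"twist":[0,0,0],"xyz":[0,0,0.0005],"grip":-1},{"twist":[0,0,0],"xyz":[0,0,0.001],"grip":-1},{"twist":[0,0,0],"xyz":[0,0,0.0015],"grip":-1},{"twist":[0,0,0],"xyz":[0,0,0.0015],"grip":-1},{"twist":[0,0,0],"xyz":[0,0,0.0015],"grip":-1},{"twist":[0,0,0],"xyz":[0,0,0.0015],"grip":-1},{"twist":[0,0,0],"xyz":[0,0,0.0015],"grip":-1},{"twist":[0,0,0],"xyz":[0,0,0.0015],"grip":-1},{"twist":[0,0,0],"xyz":[0,0,0.0015],"grip":-1},{"twist":[0,0,0],"xyz":[0,0,0.0015],"grip":-1}]'
```

```text
time: 20.65
ee_pos: [0.6636, -0.0627, 0.0815]
orientation: [0.001, 1.0, 0.0, 0.0]
ft_force: [-6.5, 0.3, 9.4]
grip_width: 0.0003
gripper_force: 4.4
time: 21.9
ee_pos: [0.6637, -0.0628, 0.0802]
orientation: [0.001, 1.0, 0.0, 0.0]
ft_force: [-4.7, 1.0, 7.9]
grip_width: 0.0001
gripper_force: 4.0
```

```bash
python3 -m inch '[{"twist":[0,0,0],"xyz":[0,0,0.0005],"grip":-1},{"twist":[0,0,0],"xyz":[0,0,0.001],"grip":-1},{"twist":[0,0,0],"xyz":[0,0,0.0015],"grip":-1},{"twist":[0,0,0],"xyz":[0,0,0.002],"grip":-1},{"twist":[0,0,0],"xyz":[0,0,0.002],"grip":-1},{"twist":[0,0,0],"xyz":[0,0,0.002],"grip":-1},{"twist":[0,0,0],"xyz":[0,0,0.002],"grip":-1},{"twist":[0,0,0],"xyz":[0,0,0.002],"grip":-1},{"twist":[0,0,0],"xyz":[0,0,0.002],"grip":-1},{"twist":[0,0,0],"xyz":[0,0,0.002],"grip":-1}]'
```

```text
time: 23.15
ee_pos: [0.6638, -0.0628, 0.0789]
orientation: [0.001, 1.0, 0.001, 0.0]
ft_force: [-8.1, 1.3, 13.6]
grip_width: 0.0003
gripper_force: 6.9
```

Now 13.6 N with a firm stop at 0.079. On to the last corner, on the +y side.

```bash
python3 -m inch '[{"twist":[0,0,0],"xyz":[0,0,-0.02],"grip":-1},{"twist":[0,0,0],"xyz":[0,0.06,-0.025],"grip":-1},{"twist":[0,0,0],"xyz":[0,0.12,-0.025],"grip":-1},{"twist":[0,0,0],"xyz":[0,0.138,-0.025],"grip":-1},{"twist":[0,0,0],"xyz":[0,0.138,-0.018],"grip":-1},{"twist":[0,0,0],"xyz":[0,0.138,-0.01],"grip":-1},{"twist":[0,0,0],"xyz":[0,0.138,-0.007],"grip":-1},{"twist":[0,0,0],"xyz":[0,0.138,-0.005],"grip":-1},{"twist":[0,0,0],"xyz":[0,0.138,-0.0035],"grip":-1},{"twist":[0,0,0],"xyz":[0,0.138,-0.002],"grip":-1}]'
python3 -m inch '[{"twist":[0,0,0],"xyz":[0,0,0.0005],"grip":-1},{"twist":[0,0,0],"xyz":[0,0,0.001],"grip":-1},{"twist":[0,0,0],"xyz":[0,0,0.0015],"grip":-1},{"twist":[0,0,0],"xyz":[0,0,0.002],"grip":-1},{"twist":[0,0,0],"xyz":[0,0,0.002],"grip":-1},{"twist":[0,0,0],"xyz":[0,0,0.002],"grip":-1},{"twist":[0,0,0],"xyz":[0,0,0.002],"grip":-1},{"twist":[0,0,0],"xyz":[0,0,0.002],"grip":-1},{"twist":[0,0,0],"xyz":[0,0,0.002],"grip":-1},{"twist":[0,0,0],"xyz":[0,0,0.002],"grip":-1}]'
```

```text
time: 24.4
ee_pos: [0.6639, 0.0725, 0.0791]
orientation: [0.002, 1.0, -0.001, -0.0]
ft_force: [-5.0, -3.5, 6.1]
grip_width: 0.0005
gripper_force: 3.3
time: 25.65
ee_pos: [0.664, 0.0726, 0.0785]
orientation: [0.002, 1.0, -0.0, -0.0]
ft_force: [-8.7, -3.6, 17.2]
grip_width: 0.0003
gripper_force: 8.5
```

```bash
python3 -m inch '[{"twist":[0,0,0],"xyz":[0,0,-0.06],"grip":-1},{"twist":[0,0,0],"xyz":[0,0,-0.12],"grip":-1},{"twist":[0,0,0],"xyz":[0.05,-0.03,-0.15],"grip":-1},{"twist":[0,0,0],"xyz":[0.1,-0.06,-0.15],"grip":-1},{"twist":[0,0,0],"xyz":[0.127,-0.0665,-0.15],"grip":-1},{"twist":[0,0,0],"xyz":[0.127,-0.0665,-0.15],"grip":-1},{"twist":[0,0,0],"xyz":[0.127,-0.0665,-0.15],"grip":-1},{"twist":[0,0,0],"xyz":[0.127,-0.0665,-0.15],"grip":-1},{"twist":[0,0,0],"xyz":[0.127,-0.0665,-0.15],"grip":-1},{"twist":[0,0,0],"xyz":[0.127,-0.0665,-0.15],"grip":-1}]'
python3 plate.py
python3 - <<'E'
from h import *
from rig import ctrl,viewer
s=ctrl.read_state(); c=viewer.capture("wrist"); W=cloud(c,tool_T(s)@c["tool_from_camera"]); z=W[...,2]
near=np.hypot(W[...,0]-.574,W[...,1]-.006)
m=(near<.15)&(z>.070)&(z<.088); P=W[m]; print("plate",rect(P),np.median(P[:,2]))
A=np.c_[P[:,:2]-[.574,.006],np.ones(len(P))]; q=np.linalg.lstsq(A,P[:,2],rcond=None)[0]; print("plane",q.round(4))
m=(near<.07)&(z>.108)&(z<.126); P=W[m]; print("housing",rect(P),np.median(P[:,2]))
p=c["pixels"]; m=(near<.05)&(z>.128)&(z<.15)&(p.min(-1)>110); P=W[m]; print("button",rect(P),np.median(P[:,2]),m.sum()); b=np.median(P,0); go([*rect(P)[:2]/1000,.15],90,s)
cv2.imwrite("pics/w6.png",p)
E
```

```text
time: 26.9
ee_pos: [0.5372, 0.0089, 0.2264]
orientation: [0.0, 1.0, -0.0, -0.0]
ft_force: [0.0, 0.4, -0.2]
grip_width: 0.0003
gripper_force: 0.0
t 26.9 at [0.5372 0.0089 0.2264] F [ 0.   0.4 -0.2] w 0.0003 gf 0.0 ->shift [-0.0368 -0.0028  0.1063] turn [-0.04 -0.03 -0.05]
scene 1010 corner heights mm {'-x+y': 76.7, '-x-y': 76.8, '+x+y': 76.8, '+x-y': 77.0}
side 496 corner heights mm {'-x+y': 77.1, '-x-y': 79.2, '+x+y': 76.6, '+x-y': 78.7}
plate [574.9   5.4 206.4 164.2  -0. ] 0.07854982548058731
plane [0.0012 0.0002 0.0786]
housing [548.    5.4  48.   36.5 -89.6] 0.11816900799354518
button [0. 0. 0. 0. 0.] nan 0
t 27.0 at [0.5371 0.0089 0.2265] F [ 0.7 -0.4 -0.1] w 0.0007 gf 0.0 ->shift [ 0.5371 -0.0093  0.0766] turn [-0.02 -0.01 -0.05]
  return _methods._mean(a, axis=axis, dtype=dtype,
  ret = ret.dtype.type(ret / rcount)
  ret = um.true_divide(
```

View pics/w6.png

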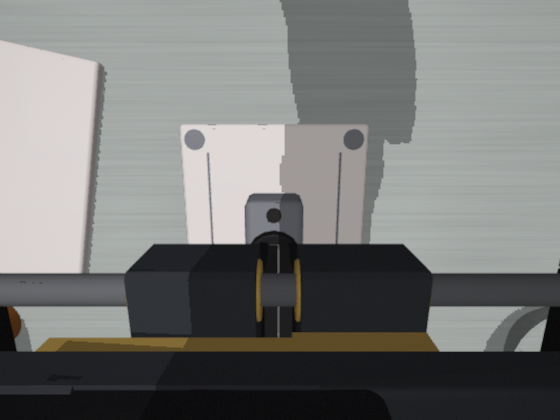

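The wrist view shows the lid flush: the plate is flat at z=78.5 mm with a slope of 0.1 mm. The near corner marks are at (194,139) and (354,139), and the pump is partly hidden at (274,225). Next I press the button at about (0.5745, 0.0055).

```bash
python3 -m inch '[{"twist":[0,0,0],"xyz":[-0.0375,-0.0035,0.03],"grip":-1},{"twist":[0,0,0],"xyz":[-0.0375,-0.0035,0.06],"grip":-1},{"twist":[0,0,0],"xyz":[-0.0375,-0.0035,0.08],"grip":-1},{"twist":[0,0,0],"xyz":[-0.0375,-0.0035,0.088],"grip":-1},{"twist":[0,0,0],"xyz":[-0.0375,-0.0035,0.091],"grip":-1},{"twist":[0,0,0],"xyz":[-0.0375,-0.0035,0.093],"grip":-1},{"twist":[0,0,0],"xyz":[-0.0375,-0.0035,0.095],"grip":-1},{"twist":[0,0,0],"xyz":[-0.0375,-0.0035,0.097],"grip":-1},{"twist":[0,0,0],"xyz":[-0.0375,-0.0035,0.097],"grip":-1},{"twist":[0,0,0],"xyz":[-0.0375,-0.0035,0.097],"grip":-1}]'
```

```text
time: 28.3
ee_pos: [0.5749, 0.0052, 0.1339]
orientation: [0.001, 1.0, 0.001, 0.001]
ft_force: [-19.4, 0.8, 37.7]
grip_width: 0.0005
gripper_force: 19.4
```

The tool stopped about 4 mm higher than expected, at 38 N. I'll look before doing anything more.

```bash
python3 - <<'E'
from h import *
from rig import ctrl,viewer
s=ctrl.read_state(); go([.5745,.0055,.13],90,s); print(s["joint_torque"].round(1))
a=viewer.capture("side"); 
b=viewer.capture("scene")
def crop(c,x,y):
    T=np.linalg.inv(c["world_from_camera"]); p=T[:3,:3]@[x,y,.13]+T[:3,3]; u=int(c["fx"]*p[0]/p[2]+c["cx"]); v=int(c["fy"]*p[1]/p[2]+c["cy"])
    return cv2.resize(c["pixels"][v-50:v+50,u-65:u+65],None,fx=6,fy=5.9,interpolation=cv2.INTER_CUBIC)[:, 195:585]
cv2.imwrite("pics/press.png",np.hstack([crop(a,.575,.005),crop(b,.575,.005)]))
E
```

```text
t 28.3 at [0.5749 0.0052 0.1339] F [-19.4   0.8  37.7] w 0.0005 gf 19.4 ->shift [0.0004 0.0003 0.0039] turn [ 0.15  0.08 -0.07]
[ -0.  -31.8   4.8 -30.5  -0.6  -6.9   0. ]
```

View pics/press.png

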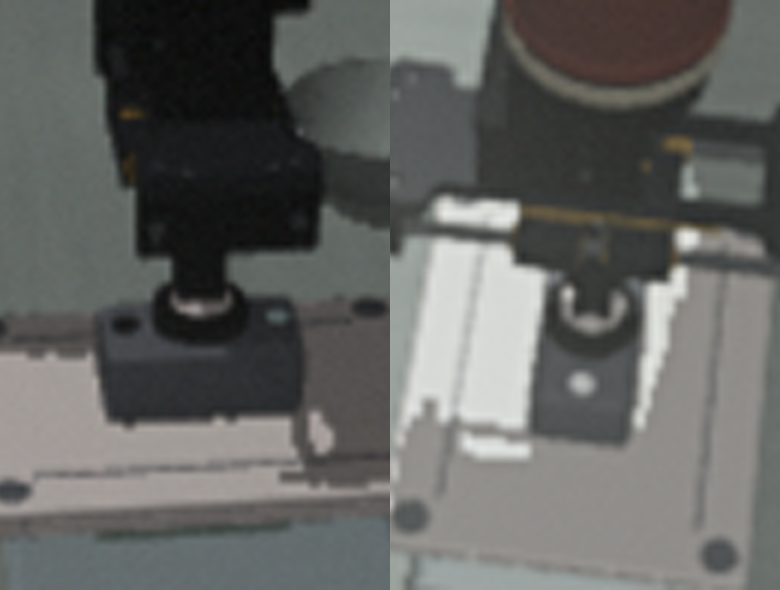

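The side crop shows the finger on the button centre at (200,300), with the button about level with its collar. The scene crop agrees, at (595,305). It is on its hard stop, so I'll release and check that it is back up.

```bash
python3 -m inch '[{"twist":[0,0,0],"xyz":[0,0,-0.01],"grip":-1},{"twist":[0,0,0],"xyz":[0,0,-0.05],"grip":-1},{"twist":[0,0,0],"xyz":[0,0,-0.1],"grip":1},{"twist":[0,0,0],"xyz":[-0.05,0,-0.12],"grip":1},{"twist":[0,0,0],"xyz":[-0.05,0,-0.12],"grip":1},{"twist":[0,0,0],"xyz":[-0.05,0,-0.12],"grip":1},{"twist":[0,0,0],"xyz":[-0.05,0,-0.12],"grip":1},{"twist":[0,0,0],"xyz":[-0.05,0,-0.12],"grip":1},{"twist":[0,0,0],"xyz":[-0.05,0,-0.12],"grip":1},{"twist":[0,0,0],"xyz":[-0.05,0,-0.12],"grip":1}]'
python3 plate.py
python3 - <<'E'
from h import *
from rig import ctrl,viewer
s=ctrl.read_state(); c=viewer.capture("wrist"); W=cloud(c,tool_T(s)@c["tool_from_camera"]); z=W[...,2]
for nm,lo,hi in(("plate",.07,.088),("housing",.112,.123),("collar",.126,.1335),("button",.1335,.145)):
    m=(np.hypot(W[...,0]-.574,W[...,1]-.006)<.15)&(z>lo)&(z<hi); P=W[m]
    if len(P)>5: print(nm,len(P),rect(P),np.percentile(P[:,2],[5,50,95]).round(4))
E
```

```text
time: 29.65
ee_pos: [0.6244, 0.0053, 0.2497]
orientation: [0.0, 1.0, 0.0, 0.0]
ft_force: [-0.3, 0.2, -0.4]
grip_width: 0.0724
gripper_force: 0.0
t 29.65 at [0.6244 0.0053 0.2497] F [-0.3  0.2 -0.4] w 0.0724 gf 0.0 ->shift [0.0504 0.0006 0.1297] turn [ 0.01  0.   -0.04]
scene 801 corner heights mm {'-x+y': 77.1, '-x-y': 77.2, '+x+y': 76.7, '+x-y': 76.8}
side 906 corner heights mm {'-x+y': 78.1, '-x-y': 78.5, '+x+y': 78.1, '+x-y': 78.5}
plate 33236 [575.3   5.6 209.  164.4  -0. ] [0.077  0.0783 0.0796]
housing 3769 [575.3   5.5  89.3  47.9  -0. ] [0.1139 0.1179 0.12  ]
collar 1355 [575.3   5.5  43.   42.9 -57.2] [0.1289 0.1303 0.1315]
button 1007 [575.2   5.5  27.   27.  -81.4] [0.1385 0.1402 0.1415]
```

```bash
python3 - <<'E'
from h import *
for n in("scene","side"):
    W=cloud(dict(np.load(n+".npz"))); m=np.hypot(W[...,0]-.531,W[...,1]-.27)<.012; print(n,np.sort(W[m][:,2])[-12:].round(4))
from rig import viewer
for n in("scene","side"):
    W=cloud(viewer.capture(n)); m=np.hypot(W[...,0]-.575,W[...,1]-.0055)<.012; print("now",n,np.sort(W[m][:,2])[-12:].round(4))
E
```

```text
scene [0.0819 0.0823 0.0825 0.0825 0.0826 0.0828 0.0829 0.0829 0.0831 0.0833
 0.0834 0.0841]
side [0.0823 0.0823 0.0824 0.0827 0.083  0.0832 0.0833 0.0834 0.0835 0.084
 0.0842 0.0847]
now scene [0.6777 0.6778 0.6779 0.6779 0.6781 0.6781 0.6782 0.6782 0.6783 0.6789
 0.679  0.6804]
now side [0.5546 0.5569 0.5588 0.5608 0.5629 0.5652 0.5696 0.5703 0.5716 0.5726
 0.5734 0.5736]
```

Before the press, the button stood at 0.082 m above the lid's origin. It now stands at 0.140 m (0.058 + 0.082), so it has come back up. The stop at 0.134 m means it travelled the full 6 mm. I'll hand in.

```bash
python3 -c "
from rig import ctrl
print(ctrl.finish_job())"
```

```text
the job is handed in; nothing more can be done
None
```

I handed the job in (no verdict came back): the cucumber is in the tub, the lid measures flush all round, and the start button went to a hard stop about 6 mm down and came back up. It stood 4 mm higher than described throughout.

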